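# Open the polish jar braced in the finishing rack

## Task

Pick up the square jar of paste polish by its body and set it gently in the empty square well of the finishing rack, whose walls keep it from turning. Then unscrew its tight lid anticlockwise just until the threads let go, without wrenching it against the end of the thread, and lift it straight off while the jar stays down. Finish still holding the lid level and steady over the open mouth, a finger's breadth or two above it, to keep chips out of the polish; never lift the jar by its lid, and leave the oil tin, bowl, wax tub and gouge alone.

Things in the scene. Friction and masses are not known exactly. Their poses are not given: they have to be found in the camera images.
- jar: Square amber glass jar, loose, 0.3 to 0.52 kg. Origin: centre of its underside; z up through the mouth, x and y square to its flat sides. Body 66 x 66 mm with upright flat sides to 76 mm; above it a shoulder and a round neck (46 mm, 54 over its threads) up to the rim at 104 mm; 108 mm tall with the lid on. On the open bench the lid only spins it: it must be braced in the well.
- jar_mouth (a point): Centre of the jar's rim, 104 mm above its underside, axes as the jar's. Threads: the lid must turn anticlockwise (from above) relative to the jar. Below 55 degrees the threads still hold it and pulling lifts the jar; from 60 to 85 degrees it lifts straight off; at 90 it meets a solid stop. It need not be raised while turned.
- lid: Round plain steel twist-off lid, 57 g, 60 mm across, 18 mm tall, screwed on the jar at the start with its x axis along the jar's. Origin: centre of its lower edge; z up. Screwed on, its lower edge is 90 mm above the jar's underside, 14 mm below the rim, with 10 mm free below it to the shoulder. A springy seal makes it tight: about 0.2 to 0.7 N m to turn, stiffest over the first 30 degrees.
- rack: Low plywood rack fixed to the bench, 88 mm (its x) by 340 mm (its y), walls 45 mm high and 8 mm thick; it does not move. Origin: centre of its underside. From -y to +y: the empty square well, a bay filled with abrasive pads (to 43 mm), a bay with the oil tin.
- rack_well (a point): Centre of the floor of the empty square well, 8 mm above the bench, at the rack's -y end; axes as the rack's. The well is 72 x 72 mm inside and square to the rack, 37 mm deep, with a 5 mm bevel round its mouth; the jar fits with 3 mm to spare on each side, any of its four ways round, and can turn about 5 degrees in it.
- oil_tin: White rectangular tin, 50 x 90 x 142 mm, standing in the rack's +y bay. Origin: centre of its underside. Leave it alone.
- bowl: Turned wooden bowl, 124 mm across, 55 mm high. Origin: centre of its underside. Leave it alone.
- wax_tub: Round low aluminium tub, 83 mm across, 64 mm high, closed. Origin: centre of its underside. Leave it alone.
- gouge: Turning gouge with a dark wooden handle lying on the bench, 490 mm long along its x, 33 mm thick. Origin: under it, about 220 mm from the handle's end. Leave it alone.

How it is judged:
On the way, in this order (a step that is already met when the one before it is completed fails the run):
1. the jar stands in the rack's well with its lid on, let go (z of jar in the frame of rack_well between -0.003 and 0.004 m and horizontal distance between jar and rack_well below 0.007 m and angle between jar's own z axis and vertical below 0.06 rad and z of lid in the frame of jar_mouth below -0.011 m and contact force between the fingers and jar below 0.1 N), for 0.2 s.
2. the lid is off the threads and above the rim, in the gripper, with the jar still down in the well (z of lid in the frame of jar_mouth above 0.002 m and z of jar in the frame of rack_well below 0.004 m and contact force between the fingers and lid above 2 N), for 0.2 s.
At the end, for the whole second after the job is handed in: The lid is held still in the gripper, touching the jar nowhere, its lower edge 4 to 50 mm above the jar's rim, its centre within 15 mm of the mouth's axis, tilted less than 10 degrees; the jar stands upright on the floor of the rack's well (contact force between the fingers and lid above 2 N and z of lid in the frame of jar_mouth between 0.004 and 0.05 m and horizontal distance between lid and jar_mouth below 0.015 m and angle between lid's own z axis and vertical below 0.17 rad and height (world z) of lid above 0.105 m and contact force between lid and jar below 0.1 N and linear speed of lid below 0.03 m/s and z of jar in the frame of rack_well between -0.003 and 0.004 m and horizontal distance between jar and rack_well below 0.007 m and angle between jar's own z axis and vertical below 0.06 rad); the arm keeps its last pose, push and grip.
It fails at once if the jar is lifted by its lid (contact force between the fingers and lid above 1 N and height (world z) of jar above 0.02 m).
It fails at once if the jar is rammed or wrenched against the well (contact force between jar and rack above 85 N).
It fails at once if the oil tin, bowl, wax tub or gouge is disturbed (distance of any of oil_tin, bowl, wax_tub, gouge from where it was at the start of the episode above 0.025 m or angle between oil_tin's own z axis and vertical above 0.3 rad).
It also fails if it takes over 48 s, if anything falls off the work surface, if the arm or the gripper's body presses on something with over 40 N, if the wrist force passes 120 N, or if a joint passes its speed limit or range.

## Robot

A 6-joint arm with a two-finger parallel gripper is mounted at the origin on the work surface. World frame = base frame: x ahead of the robot, y to its left, z up, the work surface at z = 0. Lengths are in m, angles in rad, forces in N, time in s.
With the tool pointing down it reaches from about 0.35 to 0.975 m from the base axis. Payload 4.9 kg.
Tool frame: the origin (TCP) lies between the finger pads; the fingertips stand 19 mm ahead of it and the grasp point (between the pads) is the TCP; z points along the fingers, y is the line along which they close (so a half turn about z gives the same grasp; the last joint's range is limited). The gripper opens to 85 mm and grips with 20 to 120 N. Pads are 22 mm wide; open, the fingers measure 114 mm over their backs; the gripper's body (76 mm by 85 mm) begins 54 mm behind the grasp point. The pads swing forward as they close: fully open they stand 13 mm farther back than shut.
Start: joints at [-1.322, 0.053, 1.613, -0, 1.476, -0.119], TCP at [0.225, -0.583, 0.224] pointing down, gripper open.
Joint ranges: [-3.01, 3.01], [-1.01, 2.22], [0.06, 2.58], [-1.02, 4.17], [0.09, 2.62], [-3.14, 3.14]. Speed limits (rad/s): [2.57, 2.57, 3.14, 3.14, 3.14, 3.14].

## Interface

Orientations are given as a rotation vector (axis times angle).
In Python, from station import ctrl gives the robot as it stands. The module is installed in compiled form; this text tells all that it offers.
- The arm moves only by the tool servo_tool, never from a script. Its argument "increments" is a list that holds one entry, the list of rows, each a list of 5 numbers: the finger opening in cm, from 0 to 8.54, then the shift along the tool's x, y, z in cm, then the turn about the tool's z in degrees. A call has 1 to 5 rows; each row is the pose to reach, as a shift and turn from the pose commanded when the call began, along the tool's axes at that moment; what a row does not reach only later rows make up. A row lasts 1/10 s, in which the tool goes at most 50 mm and 8.59 degrees, less where a joint would pass 70% of its speed; a pose out of reach is approached as far as the arm can. A call with a gripper value outside its range is refused whole. The fingers move at their own pace and stop on an object; "newtons" is the grip in N (left out, the last holds). Time passes only in rows, so rows that repeat a pose let the fingers close. It gives the time, the measured TCP pose, the force, the opening and the grip force at its end, in the units of the state.
- ctrl.get_obs(): the state, without advancing time (a new reading comes with each control period).
- ctrl.get_image(name): name is "side" or "top"; returns a dict with "img" (480x640x3 uint8, red, green, blue), "fx", "fy", "cx", "cy" (pixels), "rvec" (rotation vector, rad) and "tvec" (3), from world to camera coordinates, as OpenCV has them. Camera axes: x right, y down, z forward; pixel columns grow to the right and rows downward; lengths in m; the calibration is good to about 2 mm. A picture is of the moment at which its call begins. There is no depth.
- ctrl.finish_job(): hands the job in; it is judged then, once.
The state is a dict: "t": time; "q": joint angles; "dq": joint speeds; "effort": joint torques, N m; "tool_pos": TCP position; "tool_rot": TCP orientation; "contact_force": force on the tool from outside, world axes, zero at the start; "wrist_torque": the same for the moment, N m; "opening": finger opening in m; "grip_force": force on a finger pad.
Only numpy, scipy, OpenCV 4.12 (cv2) and the standard library are available. Lean on these libraries where they do the work, as an engineer would, in place of code of your own. Each camera call takes 0.05 s, during which the arm holds its last target. There are 200 camera calls.

## Working session

There is one attempt and no reset: what is moved stays moved. The work goes in short steps, Python scripts to look and compute and a tool call to move; the robot and the scene stay as the last step left them, time stands still between calls to the robot, and variables do not carry over. Pictures are saved under pics/ and viewed, at most 10 in all, crops included, and the job is handed in when it is done.

Besides the shell and the picture viewer there is one more tool, called after "Emit:" by a JSON object that holds its "op" and its "data". servo_tool: Moves the arm, as the interface text tells. Its arguments: {"type":"object","properties":{"increments":{"type":"array"},"newtons":{"type":"number"}},"required":["increments"]}

```bash
mkdir -p pics
python3 - <<'E'
from station import ctrl
import cv2
for n in("top","side"):
    d=ctrl.get_image(n); cv2.imwrite(f"pics/{n}0.png",d["img"][:,:,::-1]); print(n,d["fx"],d["cx"],d["cy"],d["rvec"],d["tvec"])
print(ctrl.get_obs())
E
```

```text
top 498.2142710834198 317.46505243764284 241.00590493628155 [ 2.11078192 -2.15231267  0.17110832] [-0.04642597  0.60140112  1.22311155]
side 618.6305936349021 324.78834060394263 244.36128111928502 [ 0.35059717 -2.82203475  1.13300466] [0.59252806 0.20314349 1.36342876]
{'t': 0.1, 'q': array([-1.32200678e+00,  5.33059042e-02,  1.61416182e+00, -1.77604714e-05,
        1.47598985e+00, -1.19012544e-01]), 'dq': array([-4.76970087e-04, -2.86383783e-05, -3.57800595e-03,  7.78932138e-07,
        1.00776768e-04, -6.84238736e-04]), 'effort': array([-9.80751292e-05, -3.94906819e+01, -3.71362817e+01, -1.10682315e-04,
        3.93336915e-03,  4.97916332e-06]), 'tool_pos': array([ 0.22457377, -0.5826419 ,  0.22327356]), 'tool_rot': array([-3.08678952e+00, -5.74153693e-01,  2.17535035e-04]), 'contact_force': array([ 0.07582507, -0.42790256, -0.33871235]), 'wrist_torque': array([-0.01446917,  0.03860056,  0.04029651]), 'grip_force': 0.0, 'opening': 0.08539735797707572}
```

View pics/top0.png

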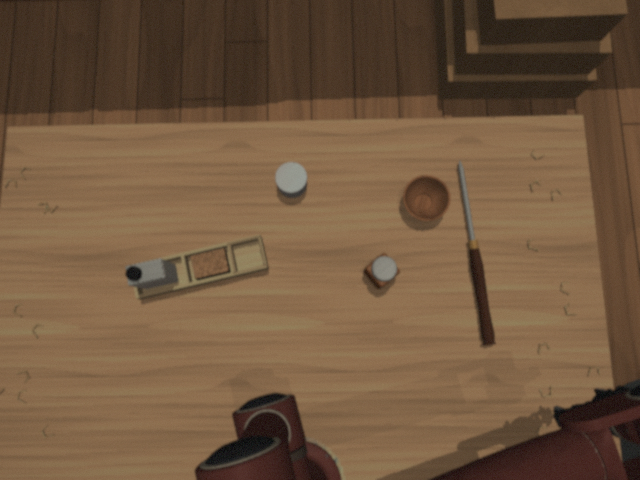

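View pics/side0.png

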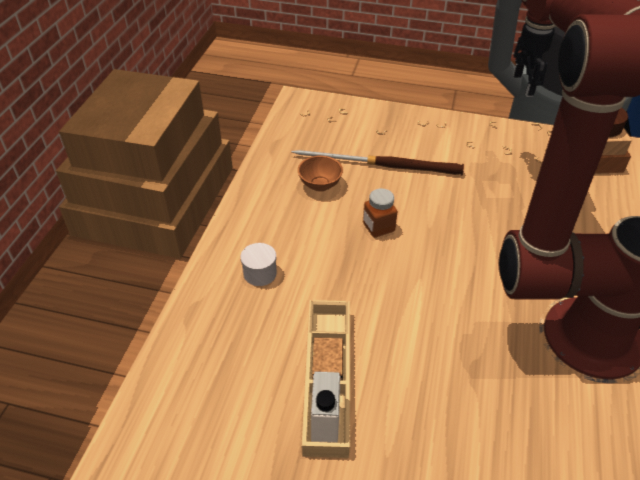

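The top view shows the jar near (383,270) with its lid at (385,268), and the rack running from (135,295) to (268,265) with the well at about (249,256). In the side view the jar is at (380,212) and the well at (330,320). Next I'll enlarge those parts.

Run:
```python
import cv2,numpy as np
t=cv2.imread("pics/top0.png");s=cv2.imread("pics/side0.png")
f=lambda i,x,y,w,h,k:cv2.resize(i[y:y+h,x:x+w],None,fx=k,fy=k,interpolation=cv2.INTER_CUBIC)
a=f(t,350,235,65,65,6);b=f(t,125,225,150,80,5)
o=np.zeros((600,800,3),np.uint8);o[:390//2*1+0]  # canvas
a=cv2.resize(t[240:300,355:415],(300,300),interpolation=2);b=cv2.resize(t[220:280,215:275],(300,300),interpolation=2)
c=cv2.resize(s[180:240,350:410],(300,300),interpolation=2);d=cv2.resize(s[290:350,300:360],(300,300),interpolation=2)
cv2.imwrite("pics/c1.png",np.vstack([np.hstack([a,b]),np.hstack([c,d])]))
```

```text
(no output)
```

View pics/c1.png

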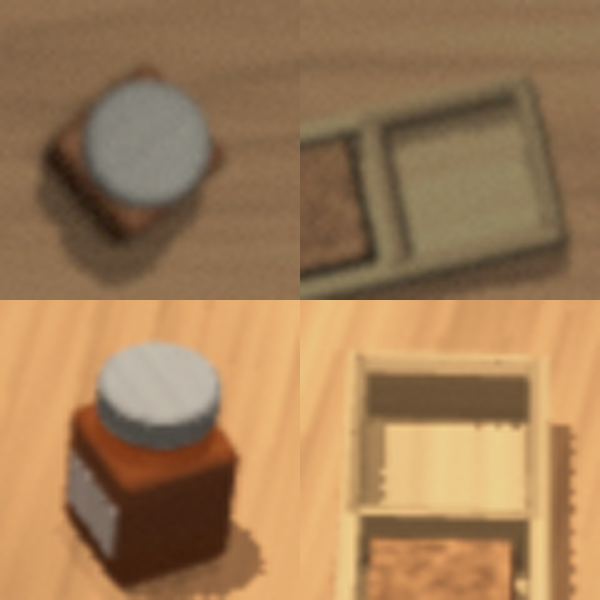

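The crop is enlarged 5x. It shows the lid top at top-view px (384.6,268.4) and side-view px (381.6,195.6). The jar's top face corners in the side view are (364.4,201.4), (375.4,218) and (397.2,211.4). The rack end corners are (261,235.6) and (268,269) in the top view, and (310,300.4) and (349.4,301) in the side view.

```bash
cat > h.py <<'E'
import cv2,numpy as np
C={"top":(498.2142710834198,317.46505243764284,241.00590493628155,[2.11078192,-2.15231267,0.17110832],[-0.04642597,0.60140112,1.22311155]),
"side":(618.6305936349021,324.78834060394263,244.36128111928502,[0.35059717,-2.82203475,1.13300466],[0.59252806,0.20314349,1.36342876])}
def P(n,u,v,z):
    f,cx,cy,r,t=C[n];R=cv2.Rodrigues(np.array(r))[0];o=-R.T@np.array(t);d=R.T@np.array([(u-cx)/f,(v-cy)/f,1]);return (o+d*(z-o[2])/d[2]).round(4)
E
python3 - <<'E'
from h import *
from station import ctrl
for n in C:
    d=ctrl.get_image(n);print(n,d["fy"])
print("lid",P("top",384.6,268.4,.108),P("side",381.6,195.6,.108))
J=[P("side",*p,.076) for p in((364.4,201.4),(375.4,218),(397.2,211.4))];print("jar side",J)
print("centre",(J[0]+J[2])/2,[np.linalg.norm(J[i+1]-J[i]) for i in(0,1)],[np.degrees(np.arctan2(*(J[i+1]-J[i])[1::-1])) for i in(0,1)])
J=[P("top",*p,.076) for p in((367,268),(384.4,253.6),(399.2,271.6))];print("jar top",J,(J[0]+J[2])/2,[np.degrees(np.arctan2(*(J[i+1]-J[i])[1::-1])) for i in(0,1)])
for n,ps in(("top",((261,235.6),(268,269),(136,297))),("side",((310,300.4),(349.4,301),(350,455),(303,453)))):
    J=[P(n,*p,.045) for p in ps];print("rack",n,J,[(np.linalg.norm(J[i+1]-J[i]).round(4),np.degrees(np.arctan2(*(J[i+1]-J[i])[1::-1]))) for i in range(len(J)-1)])
# well inner top corners (side)
J=[P("side",300+x/5,290+y/5,.045) for x,y in((67,73),(230,73),(232,213),(58,213))];print(J,np.mean(J,0))
E
```

```text
top 498.2142710834198
side 618.6305936349021
lid [ 0.5204 -0.2191  0.108 ] [ 0.5226 -0.219   0.108 ]
jar side [array([ 0.5644, -0.2227,  0.076 ]), array([ 0.5266, -0.1707,  0.076 ]), array([ 0.4789, -0.2072,  0.076 ])]
centre [ 0.52165 -0.21495  0.076  ] [np.float64(0.06428716823752627), np.float64(0.06006280046751065)] [np.float64(126.0142682207592), np.float64(-142.5768136571666)]
jar top [array([ 0.5257, -0.1797,  0.076 ]), array([ 0.5609, -0.2242,  0.076 ]), array([ 0.5152, -0.259 ,  0.076 ])] [ 0.52045 -0.21935  0.076  ] [np.float64(-51.65560710908566), np.float64(-142.7111643572119)]
rack top [array([0.6182, 0.0869, 0.045 ]), array([0.5316, 0.069 , 0.045 ]), array([0.4671, 0.4027, 0.045 ])] [(np.float64(0.0884), np.float64(-168.3215701438706)), (np.float64(0.3399), np.float64(100.93964753661923))]
rack side [array([0.6219, 0.092 , 0.045 ]), array([0.5371, 0.072 , 0.045 ]), array([0.46  , 0.4189, 0.045 ]), array([0.5436, 0.4362, 0.045 ])] [(np.float64(0.0871), np.float64(-166.72935612359632)), (np.float64(0.3554), np.float64(102.53055650442347)), (np.float64(0.0854), np.float64(11.691635443119086))]
[array([0.6116, 0.1015, 0.045 ]), array([0.5422, 0.0837, 0.045 ]), array([0.525 , 0.1567, 0.045 ]), array([0.5964, 0.1749, 0.045 ])] [0.5688 0.1292 0.045 ]
```

Run:
```python
from station import ctrl
import cv2,numpy as np
o=[]
for n,x,y in(("top",228,228),("side",305,293)):
    m=np.mean([ctrl.get_image(n)["img"].astype(float) for _ in range(2)],0).astype(np.uint8)[:,:,::-1]
    c=cv2.resize(m[y:y+48,x:x+48],(384,384),interpolation=cv2.INTER_CUBIC)
    o.append(cv2.normalize(c,None,0,255,cv2.NORM_MINMAX))
cv2.imwrite("pics/c2.png",np.hstack(o))
```

```text
(no output)
```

View pics/c2.png

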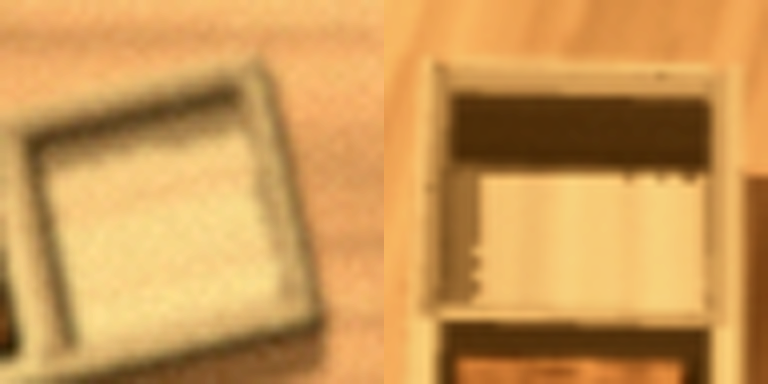

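Emit:
{"op": "servo_tool", "data": {"increments": [[[8.5, 4.1, -2.3, 0, -3], [8.5, 8.2, -4.6, 0, -8], [8.5, 12.3, -7, 0, -16], [8.5, 16.4, -9.3, 0, -16], [8.5, 20.5, -11.6, 0, -16]]]}}

```text
t: 0.9
tool_pos: [0.3752, -0.3997, 0.2246]
tool_rot: [2.978, 0.998, 0.0]
contact_force: [1.4, 0.0, -1.3]
opening: 0.085
grip_force: 0.0
```

The 8x crop gives refined outer well corners: (260.5,234.9) and (267.8,267.3) in the top view, and (310.5,300.8), (350.1,301.1), (349.5,333.6) and (309.5,333.6) in the side view.

Run:
```python
from h import *
a=[P("top",*p,.045) for p in((260.5,234.9),(267.8,267.3),(230.2,244.4-2.3))]
print(a,np.linalg.norm(a[0]-a[1]),np.degrees(np.arctan2(*(a[0]-a[1])[1::-1])))
d=(a[0]-a[1])/np.linalg.norm(a[0]-a[1]);print((a[0]+a[1])/2+.044*np.array([-d[1],d[0],0]))
b=[P("side",*p,.045) for p in((310.5,300.8),(350.1,301.1),(349.5,333.6),(309.5,333.6))]
print(b,[np.linalg.norm(b[i]-b[i-1]).round(4) for i in range(4)],np.mean(b,0))
# floor in side: visible inner floor right/bottom; top-view floor corners
print([P("top",228+x/8,228+y/8,z) for x,y,z in((243,85,.045),(30,140,.045),(300,300,.045),(80,350,.008))])
for n in C:
    f,cx,cy,r,t=C[n];R=cv2.Rodrigues(np.array(r))[0];print(n,-R.T@np.array(t))
```

```text
[array([0.6201, 0.0881, 0.045 ]), array([0.5359, 0.0695, 0.045 ]), array([0.6029, 0.166 , 0.045 ])] 0.08622992520001388 12.456737584252126
[0.5685091 0.1217642 0.045    ]
[array([0.6205, 0.0928, 0.045 ]), array([0.5355, 0.0719, 0.045 ]), array([0.5181, 0.1575, 0.045 ]), array([0.6   , 0.1785, 0.045 ])] [np.float64(0.0881), np.float64(0.0875), np.float64(0.0874), np.float64(0.0845)] [0.568525 0.125175 0.045   ]
[array([0.6105, 0.0936, 0.045 ]), array([0.594 , 0.1619, 0.045 ]), array([0.5406, 0.0754, 0.045 ]), array([0.5301, 0.1515, 0.008 ])]
top [ 0.38933386 -0.06409138  1.30543172]
side [0.39543688 0.91669218 1.12008923]
```

Emit:
{"op": "servo_tool", "data": {"increments": [[[8.5, 0, -5, 0, 0], [8.5, 0, -10, 0, 0], [8.5, 0, -15, 0, 0], [8.5, 0, -15, 0, 0]]]}}

```text
t: 1.3
tool_pos: [0.2815, -0.2774, 0.2235]
tool_rot: [2.977, 1.0, 0.0]
contact_force: [1.3, 0.2, -0.0]
opening: 0.0848
grip_force: 0.0
```

Emit:
{"op": "servo_tool", "data": {"increments": [[[8.5, 4.5, 2, 0, 0], [8.5, 9, 4, 0, 0], [8.5, 13.5, 6, 0, 0], [8.5, 18, 8, 0, 0], [8.5, 22.5, 9.8, 0, 0]]]}}

```text
t: 1.8
tool_pos: [0.5251, -0.2238, 0.2243]
tool_rot: [2.978, 0.999, 0.0]
contact_force: [-0.2, -1.6, 0.4]
opening: 0.0854
grip_force: 0.0
```

Emit:
{"op": "servo_tool", "data": {"increments": [[[8.5, 0, 0, 0, 0], [8.5, 0, 0, 0, 0]]]}}

```text
t: 2.0
tool_pos: [0.5234, -0.2239, 0.2235]
tool_rot: [-2.977, -1.001, 0.002]
contact_force: [-1.2, 0.6, 0.5]
opening: 0.0851
grip_force: 0.0
```

Emit:
{"op": "servo_tool", "data": {"increments": [[[8.5, 0.1, -0.5, 3, 0], [8.5, 0.1, -0.5, 7, 0], [8.5, 0.1, -0.5, 9.5, 0], [8.5, 0.1, -0.5, 10, 0], [8.5, 0.1, -0.5, 10, 0]]]}}

```text
t: 2.5
tool_pos: [0.5193, -0.2199, 0.1241]
tool_rot: [-2.978, -0.997, 0.001]
contact_force: [1.1, -0.7, 0.8]
opening: 0.0851
grip_force: 0.0
```

Run:
```python
from station import ctrl
import cv2,numpy as np
o=[]
for n,x,y in(("top",335,215),("side",330,140)):
    m=ctrl.get_image(n)["img"][:,:,::-1]
    o.append(cv2.resize(m[y:y+100,x:x+100],(400,400),interpolation=cv2.INTER_CUBIC))
cv2.imwrite("pics/c3.png",np.hstack(o));print(ctrl.get_obs()["tool_pos"])
```

```text
[ 0.52104534 -0.22058434  0.12667517]
```

View pics/c3.png

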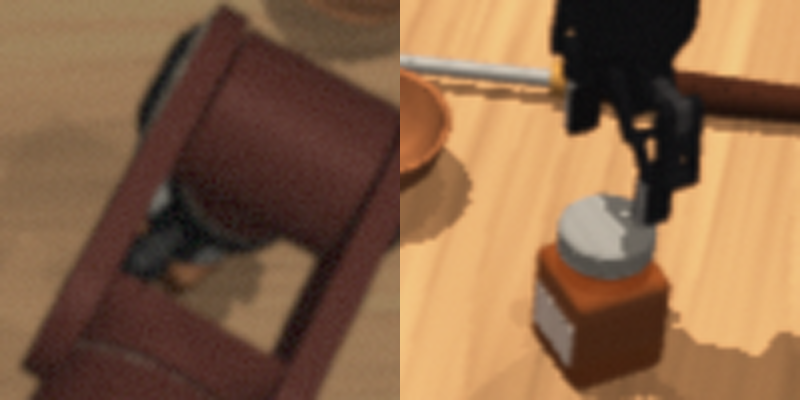

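The side view shows the fingers straddling the lid, with the near tip at crop (655,220) and the far one at (580,130). The jar is undisturbed, so I'm going down.

Emit:
{"op": "servo_tool", "data": {"increments": [[[8.5, 0, 0, 1.5, 0], [8.5, 0, 0, 3, 0], [8.5, 0, 0, 4.5, 0]]]}}

```text
t: 2.9
tool_pos: [0.5202, -0.2195, 0.0783]
tool_rot: [2.978, 0.999, 0.0]
contact_force: [-0.3, -1.1, 0.8]
opening: 0.0849
grip_force: 0.0
```

Emit:
{"op": "servo_tool", "data": {"increments": [[[8.5, 0, 0, 1, 0], [8.5, 0, 0, 1.8, 0], [8.5, 0, 0, 1.8, 0], [8.5, 0, 0, 1.8, 0]]]}}

```text
t: 3.3
tool_pos: [0.5204, -0.2195, 0.0613]
tool_rot: [-2.979, -0.999, 0.0]
contact_force: [0.6, -0.1, 0.4]
opening: 0.085
grip_force: 0.0
```

Emit:
{"op": "servo_tool", "data": {"increments": [[[6, 0, 0, 0, 0], [6, 0, 0, 0, 0], [6, 0, 0, 0, 0], [6, 0, 0, 0, 0], [6, 0, 0, 0, 0]]], "newtons": 40}}

```text
t: 3.8
tool_pos: [0.5218, -0.2206, 0.0641]
tool_rot: [2.975, 0.998, 0.004]
contact_force: [-0.1, -0.2, 6.7]
opening: 0.0603
grip_force: 4.5
```

Run:
```python
from station import ctrl
import cv2,numpy as np
m=ctrl.get_image("side")["img"][:,:,::-1]
cv2.imwrite("pics/c4.png",cv2.resize(m[150:250,330:430],(600,600),interpolation=cv2.INTER_CUBIC));o=ctrl.get_obs();print(o["tool_pos"],o["opening"],o["grip_force"],o["contact_force"],o["wrist_torque"])
```

```text
[ 0.52184172 -0.22059316  0.06412147] 0.059964218394586564 4.541472293512925 [-0.94801612 -0.4813252   6.08631195] [0.07836822 0.23410018 0.01912307]
```

View pics/c4.png

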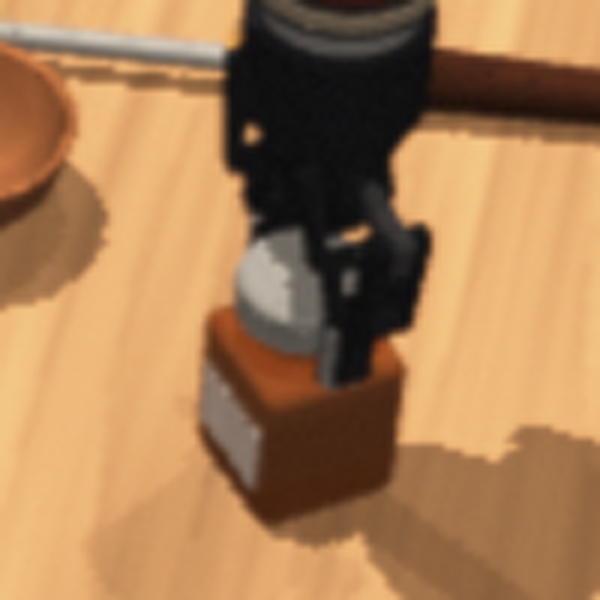

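The image shows the fingertips on the shoulder, around the lid rather than the body: the near tip is at crop (340,385), just inside the front edge. I'll open, and compare the tip height with the kinematics.

Emit:
{"op": "servo_tool", "data": {"increments": [[[8.5, 0, 0, 0, 0], [8.5, 0, 0, 0, 0], [8.5, 0, 0, 0, 0], [8.5, 0, 0, 0, 0]]]}}

```text
t: 4.25
tool_pos: [0.5201, -0.2193, 0.0611]
tool_rot: [-2.978, -0.999, 0.001]
contact_force: [0.4, 0.5, -0.5]
opening: 0.0851
grip_force: 0.0
```

Run:
```python
from station import ctrl
from h import *
def proj(n,p):
    f,cx,cy,r,t=C[n];K=np.array([[f,0,cx],[0,f,cy],[0,0,1]]);return cv2.projectPoints(np.array([p],float),np.array(r),np.array(t),K,None)[0].ravel().round(1)
for z in(.04,.05,.06,.07,.08): print(z,proj("side",(.5038,-.1966,z)))
o=ctrl.get_obs();print(o["tool_pos"],o["opening"],o["contact_force"])
m=ctrl.get_image("side")["img"][:,:,::-1]
cv2.imwrite("pics/c5.png",cv2.resize(m[150:250,330:430],(600,600),interpolation=cv2.INTER_CUBIC))
p=o["tool_pos"];print([((proj("side",(p[0]-.6*.043,p[1]+.8*.043,z))-[330,150])*6) for z in(.045,.055,.065,.075)])
```

```text
0.04 [385.3 223. ]
0.05 [385.6 220.1]
0.06 [386.  217.2]
0.07 [386.3 214.3]
0.08 [386.6 211.3]
[ 0.52005292 -0.21934344  0.06112763] 0.0850566757091974 [ 0.43573857  0.5213622  -0.46151894]
[array([350.4, 452.4]), array([352.8, 435. ]), array([354.6, 417.6]), array([357. , 400.2])]
```

View pics/c5.png

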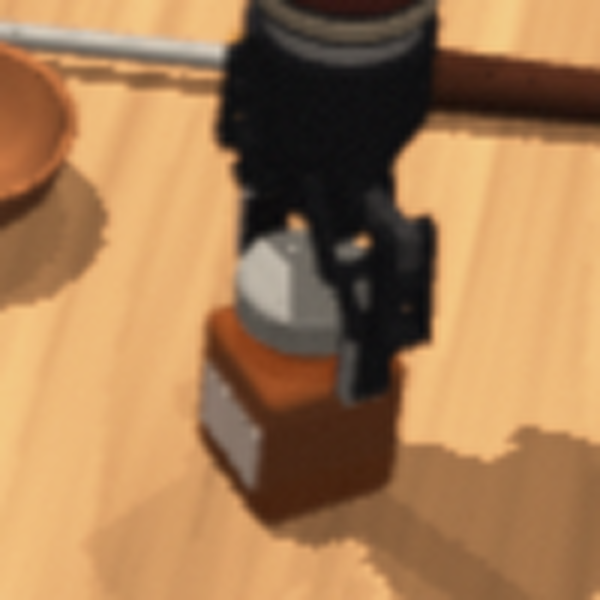

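Opened, the tip is at crop (358,400), which puts it at z≈0.075 with the TCP reading 0.061. Open, the tips sit about 14 mm above the reported TCP height, so I need to go about 23 mm lower. I'll do that in steps and watch the force.

Emit:
{"op": "servo_tool", "data": {"increments": [[[8.5, 0, 0, 0.6, 0], [8.5, 0, 0, 1.2, 0], [8.5, 0, 0, 1.7, 0], [8.5, 0, 0, 1.7, 0]]]}}

```text
t: 4.7
tool_pos: [0.5193, -0.219, 0.0429]
tool_rot: [-2.977, -0.998, 0.003]
contact_force: [-1.2, -0.2, 0.6]
opening: 0.0848
grip_force: 0.0
```

Emit:
{"op": "servo_tool", "data": {"increments": [[[8.5, 0, 0, 0.3, 0], [8.5, 0, 0, 0.6, 0], [8.5, 0, 0, 0.6, 0]]]}}

```text
t: 5.0
tool_pos: [0.52, -0.2194, 0.0379]
tool_rot: [-2.978, -0.999, 0.001]
contact_force: [-0.2, -0.7, -1.0]
opening: 0.0849
grip_force: 0.0
```

Emit:
{"op": "servo_tool", "data": {"increments": [[[6.4, 0, 0, 0, 0], [6.4, 0, 0, 0, 0], [6.4, 0, 0, 0, 0], [6.4, 0, 0, 0, 0], [6.4, 0, 0, 0, 0]]], "newtons": 50}}

```text
t: 5.5
tool_pos: [0.5209, -0.2196, 0.0399]
tool_rot: [2.978, 0.999, 0.001]
contact_force: [-0.7, 1.2, 6.5]
opening: 0.065
grip_force: 52.5
```

Emit:
{"op": "servo_tool", "data": {"increments": [[[6, 0, 0, -0.5, 0], [6, 0, 0, -1.5, 0], [6, 0, 0, -3, 0], [6, 0, 0, -3, 0]]], "newtons": 60}}

```text
t: 5.9
tool_pos: [0.522, -0.2205, 0.0714]
tool_rot: [2.975, 0.998, 0.005]
contact_force: [0.4, -1.6, -3.5]
opening: 0.0651
grip_force: 61.4
```

Run:
```python
from station import ctrl
from h import *
m=ctrl.get_image("side")["img"][:,:,::-1]
cv2.imwrite("pics/c6.png",cv2.resize(m[150:250,330:430],(600,600),interpolation=cv2.INTER_CUBIC))
```

```text
(no output)
```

View pics/c6.png

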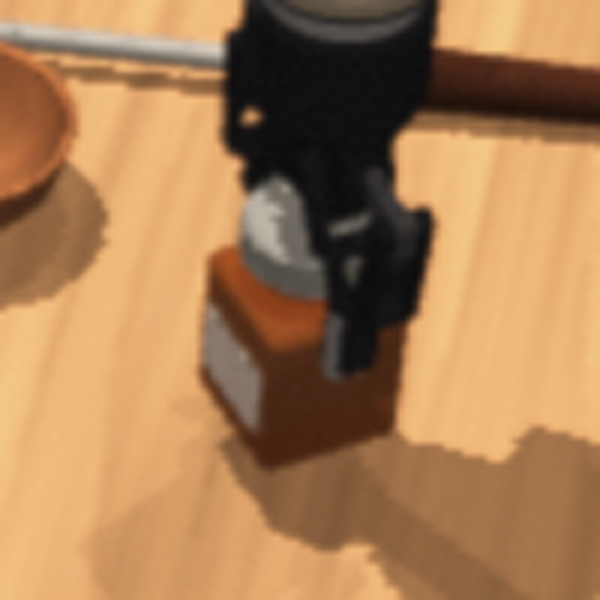

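The jar is lifted and upright in the grip by its body; its underside is about 31 mm up and the tips are at crop (340,375). I'm carrying it over to the rack.

Emit:
{"op": "servo_tool", "data": {"increments": [[[6, 0, 0, -2, 0], [6, 2, -2, -5, 2], [6, 4, -4, -7, 6], [6, 6.5, -6.5, -7, 12], [6, 9, -9, -7, 18]]]}}

```text
t: 6.45
tool_pos: [0.5383, -0.0926, 0.1394]
tool_rot: [3.099, 0.512, 0.003]
contact_force: [0.2, 0.3, -4.4]
opening: 0.0651
grip_force: 62.3
```

```bash
cat >> h.py <<'E'
def rem(x,y,z,yaz):
    from station import ctrl
    o=ctrl.get_obs();p=o["tool_pos"];R=cv2.Rodrigues(o["tool_rot"])[0]
    a=np.degrees(np.arctan2(R[1,1],R[0,1]))
    print("t",o["t"],"p",p.round(4),"yaz",a.round(2),"shift cm",(R.T@(np.array([x,y,z])-p)*100).round(2),"turn",round(a-yaz,2),"F",o["contact_force"].round(1),"T",o["wrist_torque"].round(2),o["opening"].round(4),o["grip_force"].round(1))
E
python3 -c "
from h import *
rem(.5685,.1235,.14,-78)"
```

```text
Traceback (most recent call last):
  File "h.py", line 10, in rem
    print("t",o["t"],"p",p.round(4),"yaz",a.round(2),"shift cm",(R.T@(np.array([x,y,z])-p)*100).round(2),"turn",round(a-yaz,2),"F",o["contact_force"].round(1),"T",o["wrist_torque"].round(2),o["opening"].round(4),o["grip_force"].round(1))
                                                                                                                                                                                              ^^^^^^^^^^^^^^^^^^
AttributeError: 'float' object has no attribute 'round'
```

```bash
sed -i 's/o\["opening"\].round(4),o\["grip_force"\].round(1)/o["opening"],o["grip_force"]/' h.py
python3 -c "
from h import *
rem(.5685,.1235,.14,-78)"
```

```text
t 6.45 p [ 0.5383 -0.0926  0.1394] yaz -71.22 shift cm [  9.82 -19.49  -0.06] turn 6.78 F [ 0.2  0.3 -4.4] T [0.03 0.   0.02] 0.0651159746372716 62.30704307556152
```

Emit:
{"op": "servo_tool", "data": {"increments": [[[6, 2, -4, 0, 2], [6, 4, -8, 0, 4], [6, 6, -12, 0, 6.8], [6, 8, -16, 0, 6.8], [6, 9.5, -19, 0, 6.8]]]}}

```text
t: 6.95
tool_pos: [0.5651, 0.1197, 0.138]
tool_rot: [-3.123, -0.338, 0.001]
contact_force: [0.8, -0.9, -4.3]
opening: 0.0649
grip_force: 62.3
```

Emit:
{"op": "servo_tool", "data": {"increments": [[[6, 0.3, -0.5, 0, 0], [6, 0.3, -0.5, 0, 0], [6, 0.3, -0.5, 0, 0]]]}}

```text
t: 7.25
tool_pos: [0.5671, 0.1219, 0.138]
tool_rot: [3.123, 0.335, -0.001]
contact_force: [0.3, -0.0, -5.5]
opening: 0.0646
grip_force: 62.4
```

```bash
python3 -c "
from h import *
rem(.5685,.1235,.10,-78)"
```

```text
t 7.25 p [0.5671 0.1219 0.138 ] yaz -77.75 shift cm [ 0.18 -0.13  3.79] turn 0.25 F [ 0.3 -0.  -5.5] T [-0.01  0.03  0.03] 0.06462331108911853 62.39810228347778
```

Emit:
{"op": "servo_tool", "data": {"increments": [[[6, 0.2, -0.1, 2, 0], [6, 0.2, -0.1, 4, 0], [6, 0.2, -0.1, 4.8, 0], [6, 0.2, -0.1, 4.8, 0], [6, 0.2, -0.1, 4.8, 0]]]}}

```text
t: 7.75
tool_pos: [0.5696, 0.1234, 0.091]
tool_rot: [3.124, 0.334, 0.001]
contact_force: [-0.2, -0.2, -4.8]
opening: 0.0648
grip_force: 62.3
```

Run:
```python
from h import *
from station import ctrl
rem(.5685,.1235,.048,-78)
m=ctrl.get_image("side")["img"][:,:,::-1]; t=ctrl.get_image("top")["img"][:,:,::-1]
a=cv2.resize(m[240:340,280:380],(600,600),interpolation=2);b=cv2.resize(t[215:290,215:265],(200,300),interpolation=2)
o=np.zeros((600,800,3),np.uint8);o[:,:600]=a;o[:300,600:]=b
cv2.imwrite("pics/c7.png",o)
```

```text
t 7.75 p [0.5696 0.1234 0.091 ] yaz -77.79 shift cm [-0.1  -0.03  4.3 ] turn 0.21 F [-0.2 -0.2 -4.8] T [ 0.04 -0.08 -0.03] 0.06479328452959503 62.297049164772034
```

View pics/c7.png

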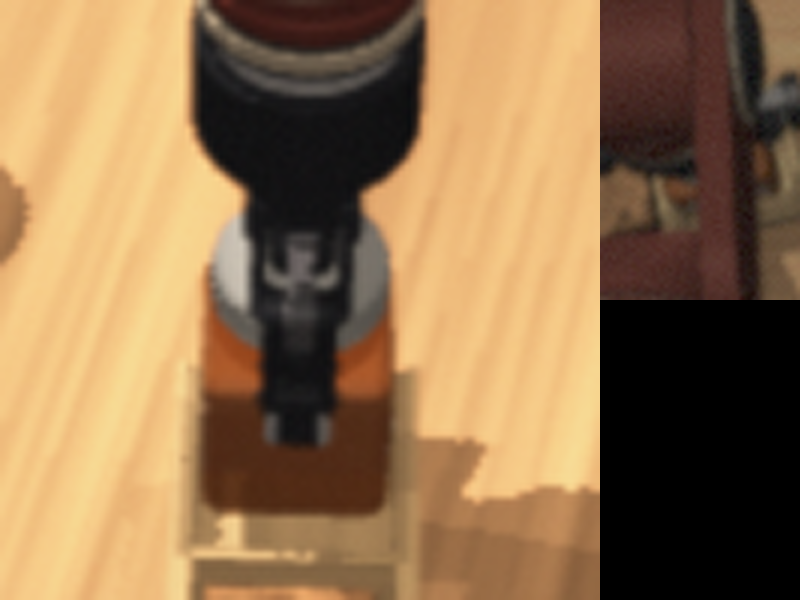

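The jar hangs upright over the well, lined up with it. Its front bottom edge runs from crop (203,510) to (388,510), and the divider is at rows 545-562.

Run:
```python
from h import *
d=np.array([-np.sin(np.radians(12)),np.cos(np.radians(12)),0])
for z in(.048,.052):
  e=[P("side",280+x/6,240+510/6,z) for x in(203,388)];print(e,np.mean(e,0)-.033*d)
for x in((182,418),(203,402)):
  w=[P("side",280+q/6,240+540/6,.045) for q in x];print(w)
w=[P("side",280+x/6,330.9,.045) for x in(190,405)];print("inner divider edge mid",np.mean(w,0),np.mean(w,0)-.036*d)
```

```text
[array([0.5962, 0.1568, 0.048 ]), array([0.5325, 0.1404, 0.048 ])] [0.57121109 0.11632113 0.048     ]
[array([0.5955, 0.1596, 0.052 ]), array([0.532 , 0.1433, 0.052 ])] [0.57061109 0.11917113 0.052     ]
[array([0.6007, 0.1691, 0.045 ]), array([0.5198, 0.1484, 0.045 ])]
[array([0.5935, 0.1672, 0.045 ]), array([0.5253, 0.1498, 0.045 ])]
inner divider edge mid [0.5605 0.1612 0.045 ] [0.56798482 0.12598669 0.045     ]
```

Emit:
{"op": "servo_tool", "data": {"increments": [[[6, -0.1, -0.25, 0, 0], [6, -0.1, -0.25, 0.4, 0], [6, -0.1, -0.25, 0.8, 0], [6, -0.1, -0.25, 1.2, 0], [6, -0.1, -0.25, 1.2, 0]]]}}

```text
t: 8.35
tool_pos: [0.5678, 0.1261, 0.0782]
tool_rot: [3.123, 0.336, 0.0]
contact_force: [0.8, -1.4, -4.9]
opening: 0.0651
grip_force: 62.4
```

```bash
python3 -c "
from h import *
rem(.568,.1255,.048,-78)"
```

```text
t 8.35 p [0.5678 0.1261 0.0782] yaz -77.73 shift cm [0.01 0.06 3.02] turn 0.27 F [ 0.8 -1.4 -4.9] T [-0.2  -0.09 -0.05] 0.06511149138911526 62.445881366729736
```

Only a slight sideways force (1.4 N) at the bevel, so I'll continue gently.

Emit:
{"op": "servo_tool", "data": {"increments": [[[6, 0, 0, 0.3, 0], [6, 0, 0, 0.6, 0], [6, 0, 0, 0.9, 0], [6, 0, 0, 0.9, 0]]]}}

```text
t: 8.75
tool_pos: [0.5674, 0.126, 0.0686]
tool_rot: [3.123, 0.336, -0.001]
contact_force: [1.3, -2.4, -4.8]
opening: 0.0647
grip_force: 62.2
```

```bash
python3 -c "
from h import *
rem(.568,.1255,.048,-78)"
```

```text
t 8.75 p [0.5674 0.126  0.0686] yaz -77.74 shift cm [0.05 0.06 2.06] turn 0.26 F [ 1.3 -2.4 -4.8] T [-0.53 -0.26 -0.11] 0.06469466886555984 62.24800407886505
```

Emit:
{"op": "servo_tool", "data": {"increments": [[[6, 0.1, 0.2, 0, 0], [6, 0.1, 0.2, 0.4, 0], [6, 0.1, 0.2, 0.8, 0], [6, 0.1, 0.2, 1.2, 0], [6, 0.1, 0.2, 1.2, 0]]]}}

```text
t: 9.25
tool_pos: [0.5681, 0.1246, 0.0562]
tool_rot: [-3.123, -0.336, 0.003]
contact_force: [-0.4, 0.8, -4.9]
opening: 0.0648
grip_force: 62.4
```

```bash
python3 -c "
from h import *
rem(.568,.1255,.048,-78)"
```

```text
t 9.25 p [0.5681 0.1246 0.0562] yaz -77.72 shift cm [ 0.01 -0.09  0.82] turn 0.28 F [-0.4  0.8 -4.9] T [ 0.04  0.03 -0.01] 0.06478904409493136 62.4149090051651
```

Free now. Down the last 8 mm in small steps.

Emit:
{"op": "servo_tool", "data": {"increments": [[[6, 0, 0, 0.25, 0], [6, 0, 0, 0.5, 0], [6, 0, 0, 0.6, 0], [6, 0, 0, 0.6, 0]]]}}

```text
t: 9.65
tool_pos: [0.5688, 0.1246, 0.0512]
tool_rot: [-3.124, -0.336, 0.001]
contact_force: [-0.0, 0.6, -4.2]
opening: 0.0647
grip_force: 62.5
```

Emit:
{"op": "servo_tool", "data": {"increments": [[[6, 0, 0, 0.1, 0], [6, 0, 0, 0.2, 0], [6, 0, 0, 0.2, 0]]]}}

```text
t: 9.95
tool_pos: [0.5689, 0.1246, 0.0493]
tool_rot: [-3.124, -0.336, 0.0]
contact_force: [0.9, -0.6, -3.9]
opening: 0.0649
grip_force: 62.5
```

Emit:
{"op": "servo_tool", "data": {"increments": [[[6, 0, 0, 0.1, 0], [6, 0, 0, 0.2, 0], [6, 0, 0, 0.2, 0]]]}}

```text
t: 10.25
tool_pos: [0.5692, 0.1246, 0.048]
tool_rot: [-3.124, -0.336, -0.0]
contact_force: [-2.6, -0.8, -0.2]
opening: 0.0649
grip_force: 62.8
```

Weight is now off the gripper, so the jar is on the floor. Releasing.

Emit:
{"op": "servo_tool", "data": {"increments": [[[6.6, 0, 0, 0.05, 0], [8.5, 0, 0, 0.05, 0], [8.5, 0, 0, 0.05, 0], [8.5, 0, 0, 0, 0], [8.5, 0, 0, 0, 0]]], "newtons": 20}}

```text
t: 10.75
tool_pos: [0.5694, 0.1246, 0.0478]
tool_rot: [-3.124, -0.336, -0.001]
contact_force: [0.6, 0.5, 0.2]
opening: 0.0851
grip_force: 0.0
```

Emit:
{"op": "servo_tool", "data": {"increments": [[[8.5, 0, 0, 0, 0], [8.5, 0, 0, 0, 0], [8.5, 0, 0, 0, 0], [8.5, 0, 0, 0, 0]]]}}

```text
t: 11.15
tool_pos: [0.569, 0.1246, 0.0473]
tool_rot: [3.124, 0.336, -0.0]
contact_force: [-0.8, -0.5, -0.4]
opening: 0.0852
grip_force: 0.0
```

Emit:
{"op": "servo_tool", "data": {"increments": [[[8.5, 0, 0, -1, 0], [8.5, 0, 0, -2.3, 0], [8.5, 0, 0, -3.3, 0], [8.5, 0, 0, -3.3, 0], [8.5, 0, 0, -3.3, 0]]]}}

```text
t: 11.65
tool_pos: [0.5695, 0.1246, 0.0813]
tool_rot: [3.124, 0.336, 0.002]
contact_force: [-0.3, -0.1, -0.9]
opening: 0.0849
grip_force: 0.0
```

Emit:
{"op": "servo_tool", "data": {"increments": [[[7.2, 0, 0, 0, 0], [6.4, 0, 0, 0, 0], [5.5, 0, 0, 0, 0], [5.5, 0, 0, 0, 0], [5.5, 0, 0, 0, 0]]], "newtons": 40}}

```text
t: 12.15
tool_pos: [0.5686, 0.1246, 0.08]
tool_rot: [-3.124, -0.336, 0.002]
contact_force: [-1.2, 1.1, 0.0]
opening: 0.059
grip_force: 43.6
```

```bash
python3 -c "
from h import *
rem(.569,.1246,.081,-78)"
```

```text
t 12.15 p [0.5686 0.1246 0.08  ] yaz -77.72 shift cm [ 0.04  0.01 -0.1 ] turn 0.28 F [-1.2  1.1  0. ] T [-0.01  0.24 -0.01] 0.05896668082124027 43.64219129551202
```

The fingers are on the lid: the reading is 59 mm, with the same −1 mm bias as before. I'll tighten the grip and start turning anticlockwise (negative about the downward tool z).

Emit:
{"op": "servo_tool", "data": {"increments": [[[5.5, 0, 0, 0, 0], [5.5, 0, 0, 0, -4], [5.5, 0, 0, 0, -8], [5.5, 0, 0, 0, -12], [5.5, 0, 0, 0, -16]]], "newtons": 90}}

```text
t: 12.65
tool_pos: [0.5689, 0.1236, 0.0804]
tool_rot: [3.045, 0.768, -0.002]
contact_force: [-2.0, -2.7, 3.1]
opening: 0.0581
grip_force: 96.1
```

```bash
python3 -c "
from h import *
rem(.569,.1246,.081,-2)"
```

```text
t 12.65 p [0.5689 0.1236 0.0804] yaz -61.68 shift cm [ 0.05 -0.08 -0.06] turn -59.68 F [-2.  -2.7  3.1] T [-0.46  0.31 -0.62] 0.05806861359868107 96.10001457855105
```

Torque is 0.62 N m at 16 deg, so the lid is held and breaking loose. Continuing.

Emit:
{"op": "servo_tool", "data": {"increments": [[[5.5, 0, 0, 0, -4], [5.5, 0, 0, 0, -8], [5.5, 0, 0, 0, -12], [5.5, 0, 0, 0, -16], [5.5, 0, 0, 0, -20]]]}}

```text
t: 13.15
tool_pos: [0.5693, 0.1241, 0.0816]
tool_rot: [2.865, 1.287, -0.0]
contact_force: [-4.2, -3.2, 6.6]
opening: 0.058
grip_force: 96.5
```

```bash
python3 -c "
from h import *
rem(.569,.1246,.081,-2)"
```

```text
t 13.15 p [0.5693 0.1241 0.0816] yaz -41.63 shift cm [ 0.01 -0.06  0.06] turn -39.63 F [-4.2 -3.2  6.6] T [-0.3   0.57 -0.24] 0.05804976914763643 96.54165912419558
```

Emit:
{"op": "servo_tool", "data": {"increments": [[[5.5, 0, 0, 0, -4], [5.5, 0, 0, 0, -8], [5.5, 0, 0, 0, -12], [5.5, 0, 0, 0, -16], [5.5, 0, 0, 0, -20]]]}}

```text
t: 13.65
tool_pos: [0.5695, 0.1237, 0.0816]
tool_rot: [2.597, 1.765, -0.001]
contact_force: [-3.4, -2.8, 7.0]
opening: 0.0585
grip_force: 96.6
```

```bash
python3 -c "
from h import *
rem(.569,.1246,.081,-2)"
```

```text
t 13.65 p [0.5695 0.1237 0.0816] yaz -21.59 shift cm [ 0.06 -0.07  0.06] turn -19.59 F [-3.4 -2.8  7. ] T [-0.51  0.6  -0.1 ] 0.05846254152791695 96.55500490218401
```

Emit:
{"op": "servo_tool", "data": {"increments": [[[5.5, 0, 0, 0, -4], [5.5, 0, 0, 0, -8], [5.5, 0, 0, 0, -12], [5.5, 0, 0, 0, -16]]]}}

```text
t: 14.05
tool_pos: [0.5698, 0.1236, 0.0816]
tool_rot: [2.325, 2.109, -0.0]
contact_force: [-1.9, -3.2, 5.4]
opening: 0.0581
grip_force: 96.5
```

Emit:
{"op": "servo_tool", "data": {"increments": [[[5.5, 0, 0, 0, -2], [5.5, 0, 0, 0, -4], [5.5, 0, 0, 0, -4]]]}}

```text
t: 14.35
tool_pos: [0.5699, 0.1237, 0.0816]
tool_rot: [2.253, 2.186, 0.0]
contact_force: [-1.3, -3.2, 5.2]
opening: 0.0586
grip_force: 96.4
```

```bash
python3 -c "
from h import *
rem(.569,.1246,.081,-2)"
```

```text
t 14.35 p [0.5699 0.1237 0.0816] yaz -1.73 shift cm [ 0.09 -0.09  0.06] turn 0.27 F [-1.3 -3.2  5.2] T [-0.53  0.25 -0.05] 0.05856829446185181 96.43723832443357
```

Total turn is 76 deg with the torque almost gone. I'll try a 3 mm lift and watch for the jar's weight.

Emit:
{"op": "servo_tool", "data": {"increments": [[[5.5, 0, 0, -0.2, 0], [5.5, 0, 0, -0.4, 0], [5.5, 0, 0, -0.4, 0], [5.5, 0, 0, -0.4, 0]]]}}

```text
t: 14.75
tool_pos: [0.5689, 0.1245, 0.0842]
tool_rot: [2.255, 2.188, -0.0]
contact_force: [-0.1, -2.1, -1.0]
opening: 0.058
grip_force: 96.1
```

```bash
python3 -c "
from h import *
rem(.569,.1246,.081,-2)"
```

```text
t 14.75 p [0.5689 0.1245 0.0842] yaz -1.73 shift cm [0.01 0.01 0.32] turn 0.27 F [-0.1 -2.1 -1. ] T [-0.3  -0.05 -0.  ] 0.05801399645446158 96.08609966933727
```

Fz is only −1 N, the lid alone (the jar read about −4.8 N). Lifting straight up.

Emit:
{"op": "servo_tool", "data": {"increments": [[[5.5, 0, 0, -0.3, 0], [5.5, 0, 0, -0.6, 0], [5.5, 0, 0, -0.6, 0]]]}}

```text
t: 15.05
tool_pos: [0.5692, 0.1246, 0.091]
tool_rot: [2.254, 2.187, 0.001]
contact_force: [0.2, -1.1, -0.8]
opening: 0.0585
grip_force: 96.2
```

Emit:
{"op": "servo_tool", "data": {"increments": [[[5.5, 0, 0, -0.5, 0], [5.5, 0, 0, -1, 0], [5.5, 0, 0, -1.7, 0], [5.5, 0, 0, -2.5, 0], [5.5, 0, 0, -2.5, 0]]]}}

```text
t: 15.55
tool_pos: [0.5703, 0.1248, 0.1176]
tool_rot: [2.253, 2.186, 0.004]
contact_force: [0.3, -0.5, 0.1]
opening: 0.0578
grip_force: 96.2
```

Emit:
{"op": "servo_tool", "data": {"increments": [[[5.5, 0, 0, 0, 0], [5.5, 0, 0, 0, 0], [5.5, 0, 0, 0, 0], [5.5, 0, 0, 0, 0]]]}}

```text
t: 15.95
tool_pos: [0.5687, 0.1245, 0.1149]
tool_rot: [-2.254, -2.187, 0.001]
contact_force: [-0.7, 0.2, -0.3]
opening: 0.0578
grip_force: 96.2
```

Run:
```python
from h import *
from station import ctrl
rem(.569,.1246,.081,-2)
m=ctrl.get_image("side")["img"][:,:,::-1]
cv2.imwrite("pics/c8.png",cv2.resize(m[230:340,270:380],(600,600),interpolation=2))
```

```text
t 15.95 p [0.5687 0.1245 0.1149] yaz -1.73 shift cm [0.01 0.03 3.39] turn 0.27 F [-0.7  0.2 -0.3] T [ 0.03 -0.02  0.04] 0.057840264146904984 96.18997620418668
```

View pics/c8.png

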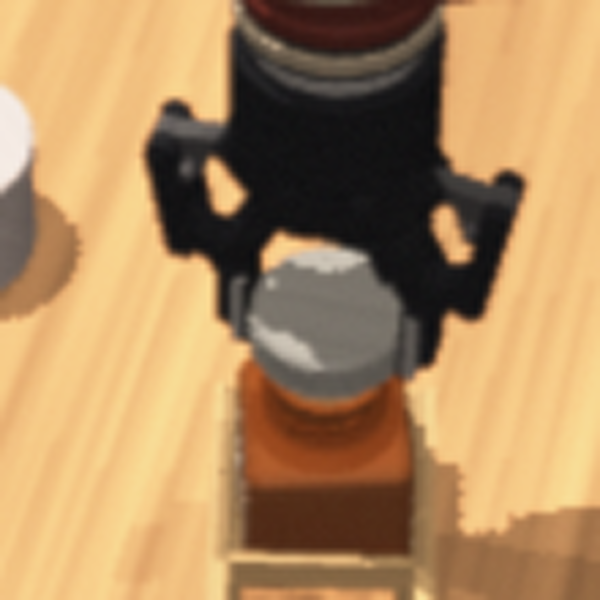

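The picture shows the lid level in the fingers at crop (325,320), with the threaded neck exposed below it at (330,410) and the jar down in the well. The lid has risen about 33 mm, which puts its edge about 19 mm above the rim, so I'm handing in.

```bash
python3 -c "
from station import ctrl
print(ctrl.finish_job())"
```

```text
the job is handed in; nothing more can be done
None
```

The job is handed in at 16 s. The jar stands in the well, and its lid was unscrewed about 76° and is held level about 19 mm above the open mouth. On the first try the gripper briefly closed on the lid instead of the body, without lifting the jar. No score was returned.

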